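# Index the rotary table to the empty bearing block and lock it

### The arm

A 7-joint arm with a two-finger parallel gripper is mounted at the origin on a cart in front of the work surface, level with it; the furniture and walls round the work are solid. World frame = base frame: x ahead of the robot, y to its left, z up, the work surface at z = 0. Lengths are in m, angles in rad, forces in N, time in s.
With the tool pointing down it reaches from about 0.425 to 0.825 m from the base axis. Payload 3.6 kg.
Tool frame: the origin (TCP) lies between the finger pads; the fingertips stand 22 mm ahead of it and the grasp point (between the pads) lies 3 mm ahead of it; z points along the fingers, y is the line along which they close (so a half turn about z gives the same grasp; the last joint's range is limited). The gripper opens to 93 mm and grips with 3 to 60 N. Pads are 15 mm wide; open, the fingers measure 128 mm over their backs; the gripper's body (75 mm by 188 mm) begins 65 mm behind the grasp point.
Start: joints at [1.252, 0.615, -0.013, 1.423, 0.008, 1.103, -0.04], TCP at [0.187, -0.622, 0.215] pointing down, gripper open.
Joint ranges: [-3.12, 3.12], [-0.3, 2.06], [-1.34, 1.32], [0.26, 2.42], [-1.36, 4.5], [0.01, 1.98], [-2.84, 2.84]. Speed limits (rad/s): [2.79, 2.79, 3.14, 3.14, 3.14, 3.14, 3.14].

### API

Orientations are given as a unit quaternion [x, y, z, w].
In Python, from workcell import manip gives the robot as it stands. The module is installed in compiled form; this text tells all that it offers.
- The arm moves only by the tool arm_command, never from a script. Its argument "steps" is a list of rows, each a list of 3 entries, a list of its own where there are three numbers: the finger opening in mm, from 0 to 93, then the shift along the tool's x, y, z in units of 30 mm (1.0 is 30 mm), then the turn about the tool's z in units of 5 degrees (1.0 is 5 degrees). In form: [[grip, [tx, ty, tz], yaw], ...]. A call has 1 to 12 rows; each row is the pose to reach, as a shift and turn from the pose commanded when the call began, along the tool's axes at that moment; what a row does not reach only later rows make up. A row lasts 1/12 s, in which the tool goes at most 41.7 mm and 7.16 degrees, less where a joint would pass 70% of its speed; a pose out of reach is approached as far as the arm can. A call with a gripper value outside its range is refused whole. The fingers move at their own pace and stop on an object; the grip force is fixed at half the most. Time passes only in rows, so rows that repeat a pose let the fingers close. It gives the time, the measured TCP pose, the force, the opening and the grip force at its end, in the units of the state.
- manip.observe(): the state, without advancing time (a new reading comes with each control period).
- manip.grab_frame(name): name is "scene" or "top" or "wrist"; returns (picture, depth): 480x640x3 uint8, blue, green, red; 480x640 float32, m along the optical axis (not along the pixel's ray), 0 where there is no reading.
- manip.camera_params(name): a dict with "intrinsics" (3x3 intrinsics, pixels), "extrinsics" (4x4, takes a point from world to camera coordinates); the wrist camera has in their place "mount" (4x4, takes a point from camera to tool coordinates, whose origin is the TCP and whose axes are the flange's). Camera axes: x right, y up, looking along -z (the intrinsics and any distortion apply to the point x, -y, -z); pixel columns grow to the right and rows downward; lengths in m; the calibration is good to about 2 mm. A picture is of the moment at which its call begins: read the wrist's pose just before it. camera_params takes no time and is no camera call.
- manip.hand_in(): hands the job in; it is judged then, once.
The state is a dict: "time": time; "q": joint angles; "qvel": joint speeds; "tau": joint torques, N m; "tool_pos": TCP position; "ee_rot": TCP orientation; "contact_force": force on the tool from outside, world axes, zero at the start; "ft_torque": the same for the moment, N m; "grip_width": finger opening in m; "grasp_force": force on a finger pad.
Only numpy, scipy, OpenCV 4.12 (cv2) and the standard library are available. Lean on these libraries where they do the work, as an engineer would, in place of code of your own. Each camera call takes 0.05 s, during which the arm holds its last target. There are 200 camera calls.

### The job

The rotary indexing table was left unlocked: push it round by the upright pegs on its rim until the bearing block with no stub axle in its bore stands at the front, in line with the index bolt, then push the bolt's black knob fully home so that the bolt locks the table there. Only push, with the fingertips or the outside of the fingers: pinch and lift nothing, keep off the stub axles and leave them seated in their blocks, and leave the things lying about where they are.

Things in the scene. Friction and masses are not known exactly. Their poses are not given: they have to be found in the camera images.
- index_base: Fixed grey cast base of the rotary indexing table, bolted to the bench. Origin: on the bench top, under the table's axis. Its -x axis points to the table's FRONT (roughly towards the robot), where a 50 mm wide, 14 mm high tongue carries the index bolt between two dark guide cheeks; the tongue ends 178 mm in front of the axis, the cheeks (44 mm wide over both, tops 40 mm above the bench) reach from 128 to 172 mm. z up.
- table_centre (a point): The centre of the turning plate's top face, on its vertical axis, 40 mm above the bench. The plate is a plain aluminium disc, radius 120 mm, 16 mm thick, on a plain bearing that needs about 0.2 N m to turn and stops at once when it is let go (friction, no spring, no click stops); it may be turned either way, well over half a turn from any start. In its rim are four tapered notches, 23 mm wide at the mouth, in line with the four stations 90 degrees apart.
- empty_bore (a point): Centre of the mouth of the one empty bore, 30 mm wide and 17 mm deep, in the top of a dark square bearing block (52 x 52 x 20 mm) on the plate; 68 mm from the table's axis, 60 mm above the bench. The other three stations carry the same block with a stub axle standing in it. It is at the front when it lies in the direction of the base's -x axis from the table's centre; one notch lies in line with it.
- bolt_knob (a point): Centre of the index bolt's black knob, an upright cylinder 20 mm across, from 46 to 65 mm above the bench, on a 10 mm stem. Withdrawn it stands 150 mm in front of the table's axis; pushing it about 14 mm straight towards the axis (the base's +x) sends the bolt home.
- index_bolt (a joint): Travel of the index bolt in m: 0 withdrawn (its nose just clear of the plate's rim), 0.014 fully home in a notch. It slides with about 1.5 N of friction and stays where it is left. Its tapered nose is stopped by the plate's rim after 2 mm unless a notch faces it; within about 3 degrees of a notch it enters and centres the plate by itself, at rather more force (5 to 15 N); further off it jams on the rim.
- peg0 (a point): Turning peg at the plate's rim, 45 degrees anticlockwise (seen from above) from the empty bore: an upright 12 mm steel pin with a black 18 mm cap, 108 mm from the axis, standing on the plate from 40 to 88 mm above the bench; this point is on the pin's axis, 79 mm above the bench. Pushed sideways it turns the plate.
- peg1 (a point): Turning peg at the plate's rim, 90 degrees anticlockwise from peg0: an upright 12 mm steel pin with a black 18 mm cap, 108 mm from the axis, standing on the plate from 40 to 88 mm above the bench; this point is on the pin's axis, 79 mm above the bench. Pushed sideways it turns the plate.
- peg2 (a point): Turning peg at the plate's rim, 180 degrees anticlockwise from peg0: an upright 12 mm steel pin with a black 18 mm cap, 108 mm from the axis, standing on the plate from 40 to 88 mm above the bench; this point is on the pin's axis, 79 mm above the bench. Pushed sideways it turns the plate.
- peg3 (a point): Turning peg at the plate's rim, 270 degrees anticlockwise from peg0: an upright 12 mm steel pin with a black 18 mm cap, 108 mm from the axis, standing on the plate from 40 to 88 mm above the bench; this point is on the pin's axis, 79 mm above the bench. Pushed sideways it turns the plate.
- stub_axle_1_mid (a point): Loose turned steel stub axle 1, seated in the block 90 degrees anticlockwise from the empty one: its 28 mm spigot reaches 14 mm into the bore, above the block are a 41 mm collar, a 25 mm journal and a 17 mm end, 30 mm in all, top 90 mm above the bench. This point is at mid-height (44 mm long in all), 68 mm above the bench when seated.
- seat1 (a point): Centre of the mouth of the bore in which stub axle 1 stands, at the top of its block, 60 mm above the bench; turns with the plate.
- stub_axle_2_mid (a point): Loose turned steel stub axle 2, seated in the block 180 degrees anticlockwise from the empty one: its 28 mm spigot reaches 14 mm into the bore, above the block are a 41 mm collar, a 25 mm journal and a 17 mm end, 30 mm in all, top 90 mm above the bench. This point is at mid-height (44 mm long in all), 68 mm above the bench when seated.
- seat2 (a point): Centre of the mouth of the bore in which stub axle 2 stands, at the top of its block, 60 mm above the bench; turns with the plate.
- stub_axle_3_mid (a point): Loose turned steel stub axle 3, seated in the block 270 degrees anticlockwise from the empty one: its 28 mm spigot reaches 14 mm into the bore, above the block are a 41 mm collar, a 25 mm journal and a 17 mm end, 30 mm in all, top 90 mm above the bench. This point is at mid-height (44 mm long in all), 68 mm above the bench when seated.
- seat3 (a point): Centre of the mouth of the bore in which stub axle 3 stands, at the top of its block, 60 mm above the bench; turns with the plate.
- bearing_box_01: Small black carton, 54 x 54 x 24 mm, lower one of a stack of two in front on the right. A bystander; origin at the centre of its underside.
- bearing_box_02: Small black carton, 54 x 54 x 24 mm, on top of the stack of two. A bystander; origin at the centre of its underside.
- bearing_box_04: Small black carton, 54 x 54 x 24 mm, beside the stack. A bystander; origin at the centre of its underside.
- marker_pen: Felt marker, 131 mm long, 16 mm thick, lying on the bench right of the table, in front of a yellow bin. A bystander; origin at the centre of its underside.
- spanner: Combination spanner, 170 mm long, 8 mm thick, lying along the left edge of the bench. A bystander; origin at the centre of its underside.
- tape_roll: Roll of masking tape, about 80 mm across and 48 mm high, far right among the wheels and cans. A bystander; origin at the centre of its underside.
- axle_shaft: Turned axle shaft standing on end, 46 mm across and 229 mm high, by the spray cans on the right. A bystander; origin at the centre of its underside.
Not all that is in view belongs to the job. What is shaped like the part that bears stub_axle_2_mid but purple or red is not meant.

How it is judged:
By the outcome, as a careful person would: the job done as asked, in the order asked, and still so for the second after the job is handed in, with the robot touching nothing.
It also fails if it takes over 58 s, if anything falls off the work surface, if the arm or the gripper's body presses on something with over 40 N, if the wrist force passes 120 N, or if a joint passes its speed limit or range.

## Working session

There is one attempt and no reset: what is moved stays moved. The work goes in short steps, Python scripts to look and compute and a tool call to move; the robot and the scene stay as the last step left them, time stands still between calls to the robot, and variables do not carry over. Pictures are saved under pics/ and viewed, at most 10 in all, crops included, and the job is handed in when it is done.

Besides the shell and the picture viewer there is one more tool, called after "Call:" in YAML: its name, and indented under it one key for each argument. arm_command: Moves the arm, as the interface text tells. Its arguments: {"type":"object","properties":{"steps":{"type":"array"}},"required":["steps"]}

```bash
mkdir -p pics
cat > h.py <<'E'
import numpy as np, cv2
from workcell import manip
def w(name,uvs,fr=None):
    # world points from pixels
    p=manip.camera_params(name); img,d=fr if fr else manip.grab_frame(name)
    K=np.array(p['intrinsics']); E=np.linalg.inv(np.array(p['extrinsics'])); o=[]
    for u,v in uvs:
        z=d[int(v),int(u)]; x=(u-K[0,2])*z/K[0,0]; y=(v-K[1,2])*z/K[1,1]
        o.append((E@[x,-y,-z,1])[:3])
    return np.array(o)
def px(name,P):
    p=manip.camera_params(name);K=np.array(p['intrinsics']);c=np.array(p['extrinsics'])@np.append(P,1)
    return K[0,0]*c[0]/-c[2]+K[0,2], K[1,1]*-c[1]/-c[2]+K[1,2]
E
python3 - <<'E'
from h import *
s=manip.observe();print(s['time'],s['tool_pos'],s['ee_rot'])
for n in('scene','top'):
    i,d=manip.grab_frame(n);cv2.imwrite(f'pics/{n}0.png',i);np.save(n+'0.npy',d)
    p=manip.camera_params(n);print({k:np.round(np.array(v),3).tolist() if k!='x' else v for k,v in p.items() if not isinstance(v,str)})
E
```

```text
0.0 [ 0.18675116 -0.62175455  0.21338363] [ 9.89372151e-01  1.45399726e-01 -2.04809435e-04 -1.27436426e-03]
{'intrinsics': [[577.118, 0.0, 326.093], [0.0, 577.118, 241.759], [0.0, 0.0, 1.0]], 'extrinsics': [[-0.668, -0.744, -0.016, 0.187], [0.371, -0.352, 0.859, -0.371], [-0.645, 0.568, 0.511, -0.953], [0.0, 0.0, 0.0, 1.0]]}
{'intrinsics': [[447.04, 0.0, 320.915], [0.0, 447.04, 242.947], [0.0, 0.0, 1.0]], 'extrinsics': [[-0.003, -1.0, -0.028, -0.226], [0.994, -0.006, 0.113, -0.551], [-0.113, -0.027, 0.993, -0.928], [0.0, 0.0, 0.0, 1.0]]}
```

View pics/top0.png

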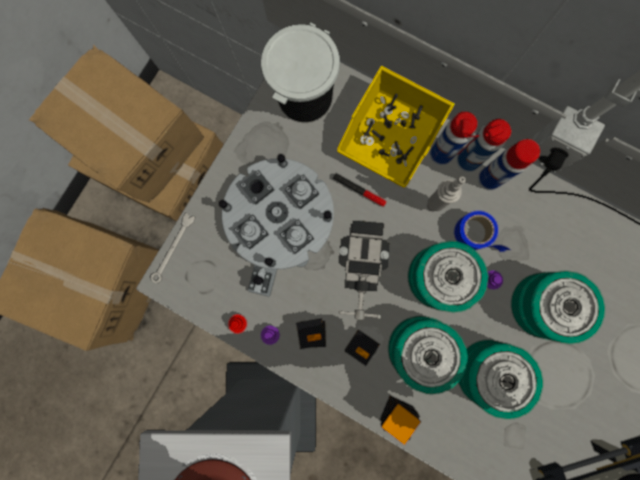

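View pics/scene0.png

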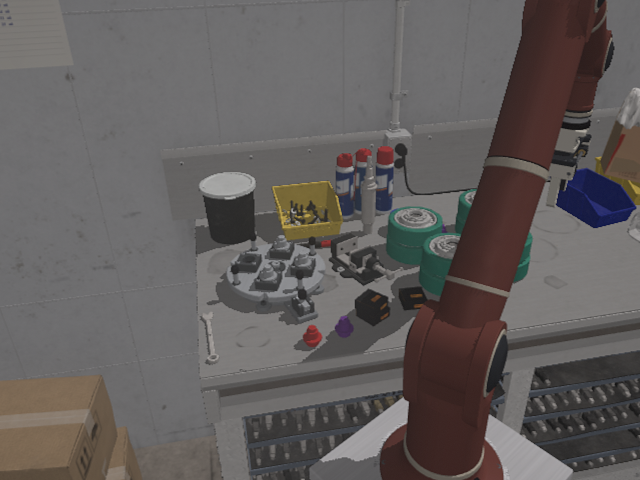

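Top view: the table is centred at about (277,212). The candidates are the four blocks: (258,186) looks dark with no axle, while (300,190), (297,235) and (249,231) carry axles. The knob is at about (262,270). The pegs are at about (281,160), (327,215), (270,264) and (224,204). The red (237,323) and purple (270,334) axle shapes on the bench are decoys. I'll check the choice in one crop.

Run:
```python
from h import *
i=cv2.imread('pics/top0.png');d=np.load('top0.npy')
cv2.imwrite('pics/crop1.png',cv2.resize(i[145:300,205:350],None,fx=3.8,fy=3.8,interpolation=cv2.INTER_CUBIC))
fr=(i,d)
vs,us=np.mgrid[145:310,200:350]
P=w('top',list(zip(us.ravel(),vs.ravel())),fr);uv=np.c_[us.ravel(),vs.ravel()]
m=(P[:,2]>.035)&(P[:,2]<.045)
c,r=cv2.minEnclosingCircle(P[m][:,:2].astype(np.float32));print('plate',c,r)
print('px of centre',px('top',[c[0],c[1],.04]))
# tall things by height
for lo,hi in((.075,.1),(.055,.07)):
    M=((P[:,2]>lo)&(P[:,2]<hi)).reshape(us.shape).astype(np.uint8)
    n,l,st,ce=cv2.connectedComponentsWithStats(M)
    for k in range(1,n):
        if st[k,4]>6:
            q=P[(l==k).ravel()];e=q.mean(0);print(lo,st[k,4],np.round(ce[k]+[200,145],1),np.round(e,3),'rel r',round(np.hypot(*(e[:2]-c)),3),'ang',round(np.degrees(np.arctan2(e[1]-c[1],e[0]-c[0])),1))
```

```text
plate (0.6044883728027344, -0.18007150292396545) 0.18307362496852875
px of centre (np.float64(298.00496704191573), np.float64(217.06780682456505))
0.075 65 [280.4 157.3] [ 0.722 -0.147  0.085] rel r 0.122 ang 15.8
0.075 114 [300.2 187.9] [ 0.657 -0.188  0.085] rel r 0.053 ang -8.5
0.075 66 [222.1 203. ] [ 0.627 -0.028  0.085] rel r 0.153 ang 81.6
0.075 62 [326.6 213.7] [ 0.603 -0.242  0.086] rel r 0.062 ang -91.4
0.075 120 [248.2 229.2] [ 0.573 -0.083  0.085] rel r 0.103 ang 108.2
0.075 119 [294.8 234. ] [ 0.562 -0.177  0.085] rel r 0.042 ang 176.2
0.075 65 [268.  260.8] [ 0.508 -0.124  0.086] rel r 0.112 ang 149.7
0.055 8 [282.4 162.4] [ 0.719 -0.148  0.059] rel r 0.119 ang 15.6
0.055 451 [255.7 185.7] [ 0.669 -0.092  0.06 ] rel r 0.109 ang 53.8
0.055 489 [301.  190.7] [ 0.657 -0.188  0.062] rel r 0.053 ang -8.5
0.055 501 [250.5 230.9] [ 0.572 -0.083  0.062] rel r 0.102 ang 108.3
0.055 503 [295.9 235.5] [ 0.562 -0.178  0.062] rel r 0.042 ang 176.7
0.055 23 [348.6 265.5] [ 0.5   -0.286  0.062] rel r 0.149 ang -134.8
0.055 76 [257.3 279.6] [ 0.471 -0.099  0.063] rel r 0.156 ang 148.6
```

View pics/crop1.png

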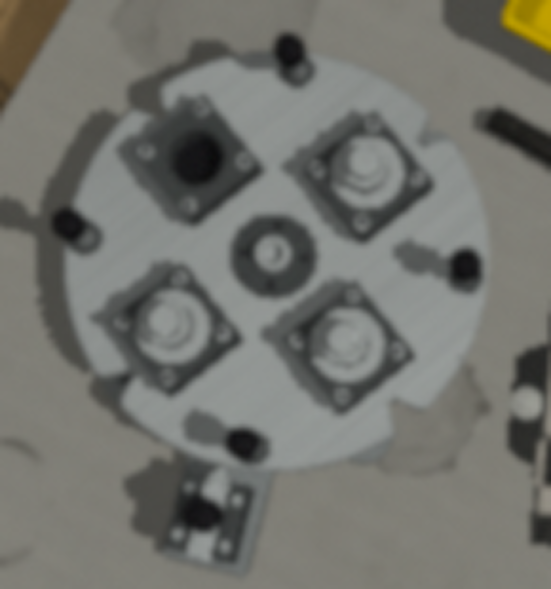

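The crop confirms it: the block at crop (197,157), i.e. full-image pixel (257,186), has an open dark bore, and the other three hold axles. Plan: turn the table about 127° anticlockwise by pushing peg0 (left side, pixel 222,203) round past the front.

Run:
```python
from h import *
d=np.load('top0.npy');fr=(None,d)
vs,us=np.mgrid[0:480,0:640];P=w('top',list(zip(us.ravel(),vs.ravel())),fr);P=P[d.ravel()>0]
c=np.array([.615,-.1353]);D=P[:,:2]-c;r=np.hypot(*D.T);a=np.degrees(np.arctan2(D[:,1],D[:,0]))%360
m=(P[:,2]>.034)&(P[:,2]<.046)&(r>.127)&(r<.18)&(a>145)&(a<187)
q=D[m];print('cheeks',m.sum(),q.mean(0),np.degrees(np.arctan2(*q.mean(0)[::-1])), cv2.minAreaRect(q.astype(np.float32)))
m=(P[:,2]>.008)&(P[:,2]<.02)&(r>.125)&(r<.19)&(a>145)&(a<187);q=D[m];print('tongue',m.sum(),np.degrees(np.arctan2(*q.mean(0)[::-1])))
m=(P[:,2]>.06)&(P[:,2]<.07)&(r>.135)&(r<.165)&(a>145)&(a<187);print('knob',P[m].mean(0),P[m].min(0),P[m].max(0))
A=np.array([.187,-.622]);B=np.array([.657,-.031]);u=(B-A)/np.linalg.norm(B-A)
s=(P[:,:2]-A)@u;e=(P[:,:2]-A)@[-u[1],u[0]]
for k in np.arange(.05,.8,.1):
    m=(abs(e)<.1)&(abs(s-k)<.05);print(round(k,2),P[m,2].max() if m.any() else None)
```

```text
cheeks 279 [-0.1448573   0.03641328] 165.8897153265245 ((-0.14483317732810974, 0.03771434724330902), (0.03706934303045273, 0.045217256993055344), 75.72553253173828)
tongue 165 168.67410909284507
knob [ 0.47130909 -0.09837868  0.06391427] [ 0.46234111 -0.10657043  0.06009969] [ 0.48085335 -0.08958749  0.06807899]
0.05 0.40328341588950967
0.15 0.11837528494233429
0.25 0.11949497228428285
0.35 0.10731096774451365
0.45 0.06854873137972572
0.55 0.09386212895704316
0.65 0.09261382326568401
0.75 0.09069708768811058
```

Call:
arm_command:
  steps:
    - [0,[1.0,-0.7,0],0.2]
    - [0,[2.0,-1.4,0],0.4]
    - [0,[3.0,-2.1,0],0.6]
    - [0,[4.0,-2.8,0],0.8]
    - [0,[5.0,-3.5,0],1.0]
    - [0,[6.0,-4.2,0],1.2]
    - [0,[7.0,-4.9,0],1.4]
    - [0,[8.0,-5.6,0],1.6]
    - [0,[9.0,-6.3,0],1.8]
    - [0,[10.0,-7.0,0],2.0]
    - [0,[10.3,-7.2,0],2.2]
    - [0,[10.3,-7.2,0],2.2]

```text
time: 1.1
tool_pos: [0.4237, -0.3222, 0.2142]
ee_rot: [0.999, 0.054, 0.001, -0.001]
contact_force: [-0.3, -0.1, 0.3]
grip_width: 0.0177
grasp_force: 0.0
```

```bash
cat >> h.py <<'E'
C=np.array([.615,-.1353])
def yaw(s):
    from scipy.spatial.transform import Rotation as R
    x=R.from_quat(s['ee_rot']).as_matrix()[:,0]; return np.degrees(np.arctan2(x[1],x[0]))
def rel(targets,s=None):
    # rows (tx,ty,tz,yaw) in tool units for world targets (x,y,z,yawdeg)
    s=s or manip.observe();a=yaw(s);t=np.radians(a)
    print('t',round(s['time'],2),'pos',np.round(s['tool_pos'],4),'yaw',round(a,1),'F',np.round(s['contact_force'],1),'grip',round(s['grip_width'],3),'q',np.round(s['q'],2))
    for T in targets:
        d=np.array(T[:3])-s['tool_pos']
        print(np.round([(d[0]*np.cos(t)+d[1]*np.sin(t))/.03,(d[0]*np.sin(t)-d[1]*np.cos(t))/.03,-d[2]/.03,-(T[3]-a)/5],2).tolist())
def push(th,off=.0165,z=.092,r=.108):
    t=np.radians(th);p=C+r*np.array([np.cos(t),np.sin(t)])-off*np.array([-np.sin(t),np.cos(t)])
    return [*p,z,th-90]
E
python3 -c "
from h import *
T=push(83.6,.03);rel([T[:2]+[.215,T[3]],T])"
```

```text
t 1.1 pos [ 0.4237 -0.3222  0.2142] yaw 6.2 F [-0.3 -0.1  0.3] grip 0.018 q [ 0.61  0.43 -0.01  1.76 -0.    0.95 -0.85]
[8.77, -8.8, -0.03, 2.52]
[8.77, -8.8, 4.07, 2.52]
```

Call:
arm_command:
  steps:
    - [0,[0.9,-0.9,0],0.3]
    - [0,[1.8,-1.8,0],0.6]
    - [0,[2.7,-2.7,0],0.9]
    - [0,[3.6,-3.6,0],1.2]
    - [0,[4.5,-4.5,0],1.5]
    - [0,[5.4,-5.4,0],1.8]
    - [0,[6.3,-6.3,0],2.1]
    - [0,[7.2,-7.2,0],2.4]
    - [0,[8.1,-8.1,0],2.5]
    - [0,[8.8,-8.8,0],2.5]
    - [0,[8.8,-8.8,1.0],2.5]
    - [0,[8.8,-8.8,1.5],2.5]

```text
time: 2.1
tool_pos: [0.6571, -0.0371, 0.167]
ee_rot: [0.998, -0.058, -0.001, 0.0]
contact_force: [-1.0, 0.1, -0.8]
grip_width: 0.0003
grasp_force: 0.0
```

```bash
python3 -c "
from h import *
rel([push(83.6,.03)])
s=manip.observe();i,d=manip.grab_frame('wrist');cv2.imwrite('pics/w1.png',i)"
```

```text
t 2.1 pos [ 0.6571 -0.0371  0.167 ] yaw -6.6 F [-1.   0.1 -0.8] grip 0.0 q [ 0.01  0.67  0.02  1.46 -0.02  1.02 -1.65]
[-0.03, -0.19, 2.5, -0.05]
```

View pics/w1.png

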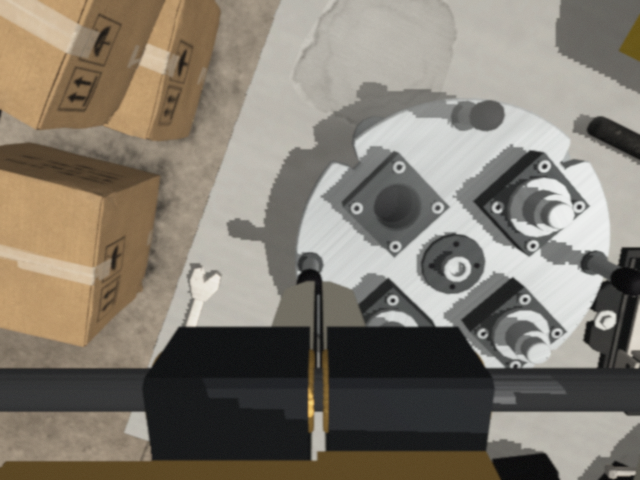

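The picture shows the empty bore at (397,207), clear of the gripper, and peg0 at about (310,270), right beside the finger's edge. Before descending I'll check where the fingertip projects and how wide the fingers are.

Run:
```python
from h import *
p=manip.camera_params('wrist');M=np.array(p['mount']);K=np.array(p['intrinsics']);print(np.round(M,3).tolist(),np.round(K,1).tolist())
def pr(t):
    c=np.linalg.inv(M)@np.append(t,1);return np.round([K[0,0]*c[0]/-c[2]+K[0,2],K[1,1]*c[1]/c[2]+K[1,2],-c[2]],3)
for t in([0,0,.022],[.0075,0,.022],[0,0,.0],[.0075,.0175,.022],[.0075,.0175,0]):print(t,pr(t))
i,d=manip.grab_frame('wrist')
for u,v in((318,300),(310,262),(311,276),(250,335),(250,380),(400,335),(400,420),(250,440),(160,400),(60,390)):
    z=d[v,u];c=np.array([(u-K[0,2])*z/K[0,0],-(v-K[1,2])*z/K[1,1],-z,1]);print(u,v,np.round((M@c)[:3],4))
```

```text
[[-0.0, 0.961, 0.278, 0.077], [1.0, 0.0, 0.0, -0.0], [0.0, 0.278, -0.961, -0.17], [0.0, 0.0, 0.0, 1.0]] [[411.7, 0.0, 318.0], [0.0, 411.7, 236.5], [0.0, 0.0, 1.0]]
[0, 0, 0.022] [3.18263e+02 2.78365e+02 2.06000e-01]
[0.0075, 0, 0.022] [3.18264e+02 2.64255e+02 2.04000e-01]
[0, 0, 0.0] [3.18280e+02 2.96737e+02 1.85000e-01]
[0.0075, 0.0175, 0.022] [3.53572e+02 2.64255e+02 2.04000e-01]
[0.0075, 0.0175, 0] [3.57669e+02 2.81206e+02 1.83000e-01]
318 300 [-0.0588 -0.0002  0.1233]
310 262 [-0.0215 -0.0059  0.1065]
311 276 [-0.0208 -0.0047  0.0778]
250 335 [ 0.0358 -0.0136 -0.097 ]
250 380 [ 0.0352 -0.0114 -0.1108]
400 335 [ 0.0362  0.0161 -0.0977]
400 420 [ 0.0281  0.0138 -0.1118]
250 440 [ 0.0239 -0.0118 -0.1117]
160 400 [ 0.0328 -0.026  -0.1127]
60 390 [ 0.0293 -0.0475 -0.1054]
```

Call:
arm_command:
  steps:
    - [0,[0,-0.2,0.8],0]
    - [0,[0,-0.2,1.6],0]
    - [0,[0,-0.2,2.5],0]
    - [0,[0,-0.2,2.5],0]
    - [0,[-0.2,-0.2,2.5],0]
    - [0,[-0.4,-0.2,2.5],0]
    - [0,[-0.5,-0.2,2.5],0]
    - [0,[-0.5,-0.2,2.5],0]

```text
time: 2.87
tool_pos: [0.6432, -0.0303, 0.0969]
ee_rot: [0.998, -0.059, 0.001, -0.0]
contact_force: [0.2, 0.2, 0.1]
grip_width: 0.0001
grasp_force: 0.0
```

```bash
python3 -c "
from h import *
rel([push(a) for a in np.arange(87,128,4)])"
```

```text
t 2.87 pos [ 0.6432 -0.0303  0.0969] yaw -6.8 F [0.2 0.2 0.1] grip 0.0 q [ 0.    0.73  0.02  1.57 -0.02  0.84 -1.66]
[-0.21, -0.04, 0.16, -0.76]
[-0.46, -0.05, 0.16, -1.56]
[-0.72, -0.05, 0.16, -2.36]
[-0.97, -0.03, 0.16, -3.16]
[-1.22, 0.01, 0.16, -3.96]
[-1.47, 0.07, 0.16, -4.76]
[-1.71, 0.15, 0.16, -5.56]
[-1.95, 0.24, 0.16, -6.36]
[-2.18, 0.35, 0.16, -7.16]
[-2.4, 0.47, 0.16, -7.96]
[-2.61, 0.61, 0.16, -8.76]
```

Call:
arm_command:
  steps:
    - [0,[-0.2,0,0.15],-0.8]
    - [0,[-0.46,0,0.15],-1.5]
    - [0,[-0.72,0,0.15],-2.3]
    - [0,[-0.97,0,0.15],-3.2]
    - [0,[-1.22,0,0.15],-4.0]
    - [0,[-1.47,0.1,0.15],-4.8]
    - [0,[-1.7,0.15,0.15],-5.6]
    - [0,[-1.95,0.25,0.15],-6.4]
    - [0,[-2.2,0.35,0.15],-7.2]
    - [0,[-2.4,0.5,0.15],-8.0]
    - [0,[-2.6,0.6,0.15],-8.8]
    - [0,[-2.6,0.6,0.15],-8.8]

```text
time: 3.87
tool_pos: [0.5629, -0.0399, 0.0913]
ee_rot: [0.948, 0.319, 0.0, 0.001]
contact_force: [-0.3, 0.1, 0.3]
grip_width: 0.0004
grasp_force: 0.0
```

```bash
cat >> h.py <<'E'
def scan():
    fr=manip.grab_frame('top');us,vs=[x.ravel() for x in np.meshgrid(range(200,350),range(145,310))]
    P=w('top',list(zip(us,vs)),fr);shp=(165,150);return fr[0],P,shp
def blobs(lo,hi,P,shp):
    M=((P[:,2]>lo)&(P[:,2]<hi)).reshape(shp).astype(np.uint8);n,l,st,ce=cv2.connectedComponentsWithStats(M)
    for k in range(1,n):
        if st[k,4]>6:
            e=P[(l==k).ravel()].mean(0);D=e[:2]-C;print(lo,st[k,4],np.round(e,3),'r',round(np.hypot(*D),3),'ang',round(np.degrees(np.arctan2(D[1],D[0]))%360,1))
E
python3 -c "
from h import *
i,P,s=scan();blobs(.075,.095,P,s);blobs(.052,.068,P,s)
cv2.imwrite('pics/t2.png',i)
rel([push(a) for a in np.arange(128,173,4)])"
```

```text
0.075 66 [ 0.721 -0.147  0.085] r 0.107 ang 353.9
0.075 115 [ 0.657 -0.188  0.085] r 0.067 ang 308.6
0.075 30 [ 0.624 -0.031  0.083] r 0.104 ang 85.2
0.075 62 [ 0.603 -0.242  0.086] r 0.107 ang 263.5
0.075 117 [ 0.573 -0.083  0.085] r 0.068 ang 128.8
0.075 119 [ 0.562 -0.177  0.085] r 0.067 ang 218.6
0.075 65 [ 0.508 -0.124  0.086] r 0.108 ang 173.8
0.052 8 [ 0.719 -0.148  0.058] r 0.104 ang 353.2
0.052 316 [ 0.674 -0.1    0.06 ] r 0.069 ang 31.0
0.052 494 [ 0.656 -0.188  0.062] r 0.067 ang 307.8
0.052 9 [ 0.625 -0.03   0.057] r 0.105 ang 84.6
0.052 40 [ 0.615 -0.134  0.054] r 0.001 ang 65.0
0.052 415 [ 0.568 -0.087  0.062] r 0.067 ang 133.8
0.052 501 [ 0.562 -0.178  0.062] r 0.068 ang 218.6
0.052 23 [ 0.5   -0.286  0.062] r 0.19 ang 232.5
0.052 79 [ 0.471 -0.099  0.063] r 0.148 ang 165.8
t 3.92 pos [ 0.5638 -0.0394  0.0913] yaw 37.1 F [-0.1  0.1 -0.4] grip 0.0 q [ 0.16  0.64 -0.2   1.81  0.18  0.71 -1.07]
[-0.07, -0.03, -0.02, -0.18]
[-0.33, -0.05, -0.02, -0.98]
[-0.58, -0.06, -0.02, -1.78]
[-0.83, -0.05, -0.02, -2.58]
[-1.09, -0.02, -0.02, -3.38]
[-1.34, 0.02, -0.02, -4.18]
[-1.58, 0.08, -0.02, -4.98]
[-1.83, 0.16, -0.02, -5.78]
[-2.06, 0.26, -0.02, -6.58]
[-2.29, 0.37, -0.02, -7.38]
[-2.51, 0.5, -0.02, -8.18]
[-2.72, 0.64, -0.02, -8.98]
```

Run:
```python
from h import *
i=cv2.imread('pics/t2.png');a=cv2.resize(i[120:300,180:350],(396,420))
j,d=manip.grab_frame('wrist');b=cv2.resize(j,(400,300));b=cv2.copyMakeBorder(b,0,120,0,0,cv2.BORDER_CONSTANT)
cv2.imwrite('pics/c3.png',np.hstack([a,b]))
```

```text
(no output)
```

View pics/c3.png

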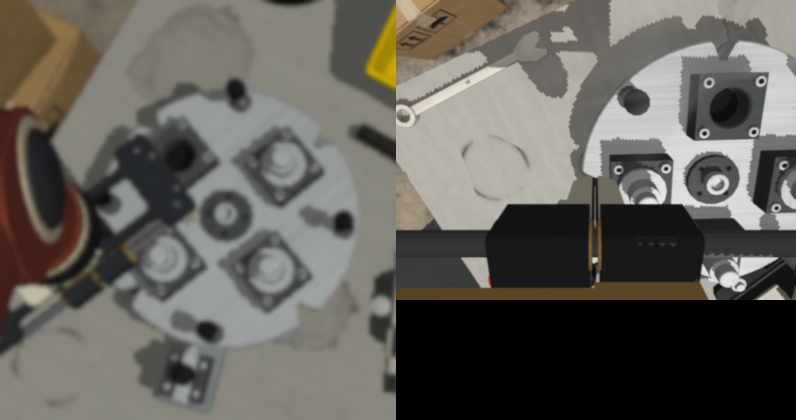

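Run:
```python
from h import *
p=manip.camera_params('wrist');M=np.array(p['mount']);K=np.array(p['intrinsics'])
i,d=manip.grab_frame('wrist')
for v in range(270,332,6):
    o=[]
    for u in (290,308,313,316,319,322,327,345):
        z=d[v,u];c=np.array([(u-K[0,2])*z/K[0,0],-(v-K[1,2])*z/K[1,1],-z,1]);o.append(tuple((np.round((M@c)[:3]*1000).astype(int)).tolist()))
    print(v,o)
s=scan();blobs(.098,.2,*s[1:])
print(s[1][(s[1][:,2]>.07)][:1])
```

```text
270 [(-22, -19, 92), (-7, -6, 52), (-6, -3, 50), (-7, -1, 52), (-7, 1, 52), (-7, 2, 52), (-7, 5, 52), (1, 14, 32)]
276 [(-26, -19, 91), (-10, -6, 51), (-10, -3, 51), (-10, -1, 51), (-10, 1, 51), (-10, 2, 51), (-10, 5, 51), (-2, 14, 31)]
282 [(-31, -19, 92), (9, -4, -5), (9, -2, -5), (-14, -1, 52), (-14, 1, 52), (9, 2, -5), (9, 4, -5), (-6, 14, 31)]
288 [(10, -12, -12), (10, -4, -12), (9, -2, -12), (8, -1, -8), (8, 0, -8), (9, 2, -11), (9, 4, -12), (9, 11, -11)]
294 [(9, -11, -18), (9, -4, -18), (10, -2, -18), (8, -1, -15), (8, 0, -15), (9, 2, -17), (10, 4, -19), (10, 11, -19)]
300 [(10, -11, -24), (10, -4, -24), (9, -2, -23), (8, -1, -21), (8, 0, -20), (9, 2, -23), (9, 3, -23), (10, 10, -24)]
306 [(9, -11, -29), (10, -4, -29), (7, -2, -25), (8, -1, -27), (8, 0, -26), (7, 2, -25), (9, 3, -29), (9, 10, -29)]
312 [(10, -10, -34), (10, -4, -34), (8, -2, -31), (8, -1, -30), (8, 0, -31), (8, 1, -31), (10, 3, -34), (9, 10, -34)]
318 [(10, -10, -39), (10, -4, -39), (8, -2, -36), (8, -1, -35), (8, 0, -36), (8, 1, -36), (9, 3, -39), (10, 10, -39)]
324 [(9, -10, -43), (10, -3, -43), (8, -2, -40), (8, -1, -40), (8, 0, -40), (8, 1, -40), (9, 3, -42), (9, 9, -43)]
330 [(36, -6, -95), (36, -2, -95), (7, -2, -44), (8, -1, -44), (8, 0, -45), (7, 1, -44), (36, 2, -94), (36, 6, -95)]
0.098 12 [ 0.585 -0.059  0.187] r 0.082 ang 111.4
0.098 10 [ 0.586 -0.125  0.19 ] r 0.031 ang 160.1
0.098 178 [ 0.556 -0.077  0.194] r 0.083 ang 135.4
0.098 40 [ 0.519 -0.024  0.196] r 0.147 ang 130.8
[[ 0.44228939 -0.25438387  0.97743172]]
```

The wrist depth shows the finger ending at tool z≈0, not +22 mm, so the tip passed just over the cap and the table did not move. I'll go back over the peg and push about 20 mm lower.

```bash
python3 -c "
from h import *
rel([push(118,z=.14),push(100,.02,z=.14),push(83.6,.032,z=.14),push(83.6,.032,z=.072)])"
```

```text
t 4.07 pos [ 0.5644 -0.0384  0.0908] yaw 37.2 F [ 0.4 -0.8 -0.5] grip 0.0 q [ 0.16  0.64 -0.2   1.81  0.18  0.71 -1.07]
[0.51, 0.13, -1.64, 1.83]
[1.63, 0.69, -1.64, 5.43]
[2.65, 1.72, -1.64, 8.71]
[2.65, 1.72, 0.63, 8.71]
```

Call:
arm_command:
  steps:
    - [0,[0,0,-0.9],0]
    - [0,[0,0,-1.6],0.8]
    - [0,[0.5,0.1,-1.6],2.0]
    - [0,[1.0,0.4,-1.6],3.2]
    - [0,[1.6,0.7,-1.6],4.6]
    - [0,[2.2,1.2,-1.6],6.0]
    - [0,[2.7,1.7,-1.6],7.4]
    - [0,[2.7,1.7,-1.6],8.7]
    - [0,[2.7,1.7,-0.8],8.7]
    - [0,[2.7,1.7,0],8.7]
    - [0,[2.7,1.7,0.6],8.7]
    - [0,[2.7,1.7,0.6],8.7]

```text
time: 5.07
tool_pos: [0.6559, -0.0294, 0.0678]
ee_rot: [0.998, -0.055, -0.004, 0.0]
contact_force: [-1.1, 0.4, 0.5]
grip_width: 0.0005
grasp_force: 0.0
```

```bash
python3 -c "
from h import *
rel([push(a,z=.072,off=.0185) for a in np.arange(84,129,4)])"
```

```text
t 5.07 pos [ 0.6559 -0.0294  0.0678] yaw -6.3 F [-1.1  0.4  0.5] grip 0.0 q [ 0.01  0.78  0.    1.54 -0.    0.82 -1.67]
[-0.37, 0.05, -0.14, -0.05]
[-0.62, 0.02, -0.14, -0.85]
[-0.88, 0.01, -0.14, -1.65]
[-1.13, 0.01, -0.14, -2.45]
[-1.39, 0.03, -0.14, -3.25]
[-1.64, 0.07, -0.14, -4.05]
[-1.89, 0.12, -0.14, -4.85]
[-2.13, 0.19, -0.14, -5.65]
[-2.37, 0.28, -0.14, -6.45]
[-2.6, 0.39, -0.14, -7.25]
[-2.83, 0.51, -0.14, -8.05]
[-3.04, 0.65, -0.14, -8.85]
```

Call:
arm_command:
  steps:
    - [0,[-0.3,0,0],0]
    - [0,[-0.5,0,0],-0.4]
    - [0,[-0.75,0,0],-1.2]
    - [0,[-1.0,0,0],-2.0]
    - [0,[-1.25,0,0],-2.8]
    - [0,[-1.4,0,0],-3.2]
    - [0,[-1.4,0,0],-3.2]

```text
time: 5.65
tool_pos: [0.6176, -0.0252, 0.0736]
ee_rot: [0.996, 0.085, 0.001, -0.0]
contact_force: [-0.4, 0.0, 1.1]
grip_width: 0.0007
grasp_force: 0.0
```

```bash
python3 -c "
from h import *
i,P,s=scan();blobs(.075,.095,P,s);
rel([push(a,z=.07,off=.0185) for a in np.arange(104,149,4)])"
```

```text
0.075 67 [ 0.721 -0.119  0.085] r 0.107 ang 8.7
0.075 118 [ 0.669 -0.175  0.085] r 0.067 ang 323.3
0.075 64 [ 0.631 -0.241  0.086] r 0.107 ang 278.5
0.075 37 [ 0.596 -0.029  0.085] r 0.108 ang 100.3
0.075 118 [ 0.575 -0.189  0.085] r 0.067 ang 233.3
0.075 121 [ 0.561 -0.095  0.085] r 0.068 ang 143.6
0.075 62 [ 0.509 -0.151  0.086] r 0.107 ang 188.5
t 5.7 pos [ 0.6178 -0.0255  0.0734] yaw 9.7 F [0.4 0.3 0. ] grip 0.0 q [ 0.05  0.72 -0.08  1.67  0.07  0.75 -1.46]
[-0.36, -0.04, 0.11, -0.87]
[-0.62, -0.06, 0.11, -1.67]
[-0.87, -0.05, 0.11, -2.47]
[-1.13, -0.03, 0.11, -3.27]
[-1.38, 0.0, 0.11, -4.07]
[-1.63, 0.06, 0.11, -4.87]
[-1.87, 0.13, 0.11, -5.67]
[-2.11, 0.22, 0.11, -6.47]
[-2.34, 0.33, 0.11, -7.27]
[-2.57, 0.45, 0.11, -8.07]
[-2.78, 0.59, 0.11, -8.87]
[-2.99, 0.74, 0.11, -9.67]
```

The table turns now (+14.8°). Continuing.

Call:
arm_command:
  steps:
    - [0,[-0.35,0,0.1],-0.9]
    - [0,[-0.6,0,0.1],-1.7]
    - [0,[-0.85,0,0.1],-2.5]
    - [0,[-1.1,0,0.1],-3.3]
    - [0,[-1.4,0,0.1],-4.1]
    - [0,[-1.6,0.05,0.1],-4.9]
    - [0,[-1.85,0.15,0.1],-5.7]
    - [0,[-2.1,0.2,0.1],-6.5]
    - [0,[-2.35,0.35,0.1],-7.3]
    - [0,[-2.55,0.45,0.1],-8.1]
    - [0,[-2.8,0.6,0.1],-8.9]
    - [0,[-2.8,0.6,0.1],-8.9]

```text
time: 6.7
tool_pos: [0.5374, -0.0589, 0.0698]
ee_rot: [0.891, 0.455, 0.0, 0.001]
contact_force: [0.8, -0.3, -0.4]
grip_width: 0.0002
grasp_force: 0.0
```

```bash
python3 -c "
from h import *
i,P,s=scan();blobs(.075,.095,P,s);
rel([push(a,z=.072,off=.0185) for a in np.arange(148,193,4)])"
```

```text
0.075 65 [ 0.705 -0.194  0.086] r 0.107 ang 326.7
0.075 119 [ 0.681 -0.122  0.085] r 0.067 ang 11.8
0.075 65 [ 0.674 -0.046  0.085] r 0.107 ang 56.7
0.075 117 [ 0.628 -0.201  0.085] r 0.067 ang 281.5
0.075 63 [ 0.556 -0.225  0.086] r 0.107 ang 236.5
0.075 117 [ 0.549 -0.149  0.085] r 0.067 ang 191.5
0.075 48 [ 0.524 -0.077  0.086] r 0.108 ang 147.4
t 6.75 pos [ 0.5376 -0.0585  0.0696] yaw 54.0 F [ 0.1  0.7 -0.5] grip 0.0 q [ 0.26  0.65 -0.3   1.89  0.3   0.64 -0.85]
[-0.19, -0.04, -0.08, -0.8]
[-0.44, -0.06, -0.08, -1.6]
[-0.7, -0.06, -0.08, -2.4]
[-0.95, -0.04, -0.08, -3.2]
[-1.21, -0.0, -0.08, -4.0]
[-1.45, 0.05, -0.08, -4.8]
[-1.7, 0.12, -0.08, -5.6]
[-1.94, 0.21, -0.08, -6.4]
[-2.17, 0.32, -0.08, -7.2]
[-2.4, 0.44, -0.08, -8.0]
[-2.61, 0.57, -0.08, -8.8]
[-2.82, 0.72, -0.08, -9.6]
```

Call:
arm_command:
  steps:
    - [0,[-0.2,0,0],-0.8]
    - [0,[-0.45,-0.05,0],-1.6]
    - [0,[-0.7,-0.05,0],-2.4]
    - [0,[-0.95,-0.05,0],-3.2]
    - [0,[-1.2,0,0],-4.0]
    - [0,[-1.45,0.05,0],-4.8]
    - [0,[-1.7,0.1,0],-5.6]
    - [0,[-1.95,0.2,0],-6.4]
    - [0,[-2.15,0.3,0],-7.2]
    - [0,[-2.4,0.45,0],-8.0]
    - [0,[-2.6,0.55,0],-8.8]
    - [0,[-2.6,0.55,0],-8.8]

```text
time: 7.75
tool_pos: [0.5055, -0.1321, 0.0691]
ee_rot: [0.656, 0.755, -0.0, 0.0]
contact_force: [0.3, -0.2, -1.2]
grip_width: 0.0004
grasp_force: 0.0
```

```bash
python3 -c "
from h import *
i,P,s=scan();blobs(.075,.095,P,s);
rel([push(a,z=.07,off=.0185) for a in np.arange(192,214,3)])"
```

```text
0.075 64 [ 0.721 -0.119  0.085] r 0.107 ang 8.8
0.075 117 [ 0.669 -0.175  0.085] r 0.067 ang 323.7
0.075 117 [ 0.655 -0.081  0.085] r 0.067 ang 53.9
0.075 62 [ 0.631 -0.241  0.086] r 0.107 ang 278.7
0.075 65 [ 0.598 -0.029  0.086] r 0.108 ang 98.9
0.075 123 [ 0.575 -0.19   0.085] r 0.067 ang 233.6
t 7.8 pos [ 0.5054 -0.1314  0.0691] yaw 97.9 F [-0.6 -0.3  0.5] grip 0.0 q [ 0.55  0.67 -0.52  1.94  0.52  0.67 -0.16]
[-0.27, -0.04, -0.03, -0.81]
[-0.46, -0.05, -0.03, -1.41]
[-0.65, -0.05, -0.03, -2.01]
[-0.85, -0.05, -0.03, -2.61]
[-1.04, -0.03, -0.03, -3.21]
[-1.23, -0.0, -0.03, -3.81]
[-1.41, 0.03, -0.03, -4.41]
[-1.6, 0.08, -0.03, -5.01]
```

Call:
arm_command:
  steps:
    - [0,[-0.25,-0.05,0],-0.8]
    - [0,[-0.45,-0.05,0],-1.4]
    - [0,[-0.65,-0.05,0],-2.0]
    - [0,[-0.85,-0.05,0],-2.6]
    - [0,[-1.05,-0.05,0],-3.2]
    - [0,[-1.2,0,0],-3.8]
    - [0,[-1.3,0,0],-4.1]
    - [0,[-1.3,0,0],-4.1]

```text
time: 8.47
tool_pos: [0.511, -0.169, 0.069]
ee_rot: [0.511, 0.86, 0.0, -0.0]
contact_force: [-0.2, -0.1, 0.8]
grip_width: 0.0007
grasp_force: 0.1
```

```bash
python3 -c "
from h import *
i,P,s=scan();blobs(.075,.095,P,s);
rel([push(a,z=.07,off=.0185) for a in np.arange(208,213,1)])"
```

```text
0.075 65 [ 0.71  -0.086  0.085] r 0.107 ang 27.5
0.075 115 [ 0.679 -0.156  0.085] r 0.067 ang 342.5
0.075 63 [ 0.664 -0.23   0.086] r 0.107 ang 297.4
0.075 115 [ 0.635 -0.071  0.085] r 0.068 ang 72.5
0.075 117 [ 0.594 -0.199  0.085] r 0.067 ang 252.0
0.075 48 [ 0.566 -0.038  0.087] r 0.109 ang 116.8
t 8.52 pos [ 0.5109 -0.1689  0.069 ] yaw 118.6 F [-0.4 -0.4  1.1] grip 0.001 q [ 0.68  0.72 -0.63  1.89  0.61  0.74  0.19]
[-0.02, -0.01, -0.03, 0.11]
[-0.09, -0.02, -0.03, -0.09]
[-0.15, -0.03, -0.03, -0.29]
[-0.21, -0.04, -0.03, -0.49]
[-0.28, -0.05, -0.03, -0.69]
```

Call:
arm_command:
  steps:
    - [0,[-0.1,0,0],-0.3]
    - [0,[-0.2,-0.05,0],-0.6]
    - [0,[-0.22,-0.05,0],-0.6]
    - [0,[-0.22,-0.05,0],-0.6]

```text
time: 8.85
tool_pos: [0.5128, -0.1749, 0.0691]
ee_rot: [0.488, 0.873, 0.0, -0.0]
contact_force: [0.7, 1.7, -0.7]
grip_width: 0.0003
grasp_force: 0.6
```

```bash
python3 -c "
from h import *
i,P,s=scan();blobs(.075,.095,P,s);blobs(.055,.068,P,s)
rel([])"
```

```text
0.075 66 [ 0.708 -0.081  0.085] r 0.107 ang 30.4
0.075 117 [ 0.68  -0.152  0.085] r 0.067 ang 345.4
0.075 62 [ 0.669 -0.228  0.086] r 0.107 ang 300.3
0.075 116 [ 0.632 -0.07   0.085] r 0.068 ang 75.4
0.075 92 [ 0.599 -0.203  0.085] r 0.069 ang 256.3
0.075 66 [ 0.561 -0.043  0.086] r 0.107 ang 120.3
0.055 479 [ 0.68  -0.152  0.062] r 0.067 ang 345.3
0.055 7 [ 0.705 -0.083  0.061] r 0.105 ang 30.1
0.055 461 [ 0.633 -0.069  0.062] r 0.068 ang 74.9
0.055 319 [ 0.602 -0.209  0.062] r 0.075 ang 259.9
0.055 23 [ 0.5   -0.286  0.062] r 0.19 ang 232.5
t 8.9 pos [ 0.5127 -0.1749  0.0691] yaw 121.7 F [0.7 1.2 0.3] grip 0.001 q [ 0.69  0.72 -0.65  1.88  0.62  0.75  0.25]
```

Empty bore is at 165.4° and the bolt line at 165.7°, so they're aligned. I'll back off, lift, and go round to the front of the knob.

```bash
python3 -c "
from h import *
a=np.radians(-14.3);u=np.array([np.cos(a),np.sin(a)])
k=C-.150*u-.037*u
rel([[*k,.13,165.7],[*k,.054,165.7]])"
```

```text
t 8.9 pos [ 0.5127 -0.1749  0.0691] yaw 121.7 F [0.7 1.2 0.3] grip 0.001 q [ 0.69  0.72 -0.65  1.88  0.62  0.75  0.25]
[3.81, -0.74, -2.03, -8.81]
[3.81, -0.74, 0.5, -8.81]
```

Call:
arm_command:
  steps:
    - [0,[0.25,0,0],0]
    - [0,[0.25,0,-1.0],0]
    - [0,[0.25,0,-2.0],0]
    - [0,[0.3,0,-2.0],-1.0]
    - [0,[1.2,-0.2,-2.0],-2.4]
    - [0,[2.1,-0.4,-2.0],-3.8]
    - [0,[3.0,-0.6,-2.0],-5.2]
    - [0,[3.8,-0.75,-2.0],-6.6]
    - [0,[3.8,-0.75,-2.0],-8.0]
    - [0,[3.8,-0.75,-2.0],-8.8]
    - [0,[3.8,-0.75,-2.0],-8.8]

```text
time: 9.82
tool_pos: [0.4326, -0.0904, 0.129]
ee_rot: [0.124, 0.992, -0.0, -0.0]
contact_force: [-0.2, -0.5, 0.2]
grip_width: 0.0005
grasp_force: 0.0
```

Run:
```python
from h import *
a=np.radians(-14.3);u=np.array([np.cos(a),np.sin(a)])
k=C-.150*u-.037*u
rel([[*k,.054,165.7]])
i,P,s=scan();blobs(.075,.095,P,s);blobs(.055,.068,P,s)
cv2.imwrite('pics/t4.png',cv2.resize(i[140:320,190:360],None,fx=3,fy=3))
```

```text
t 9.82 pos [ 0.4326 -0.0904  0.129 ] yaw 165.8 F [-0.2 -0.5  0.2] grip 0.001 q [ 0.8   0.59 -0.95  2.09  0.68  0.81  0.75]
[-0.03, 0.05, 2.5, 0.02]
0.075 63 [ 0.708 -0.081  0.086] r 0.108 ang 30.3
0.075 118 [ 0.68  -0.152  0.085] r 0.067 ang 345.3
0.075 62 [ 0.669 -0.228  0.085] r 0.107 ang 300.3
0.075 118 [ 0.632 -0.07   0.085] r 0.067 ang 75.4
0.075 117 [ 0.598 -0.201  0.085] r 0.068 ang 255.1
0.075 67 [ 0.561 -0.043  0.086] r 0.107 ang 120.3
0.075 61 [ 0.523 -0.189  0.086] r 0.107 ang 210.4
0.055 474 [ 0.68  -0.152  0.062] r 0.067 ang 345.2
0.055 481 [ 0.632 -0.07   0.062] r 0.067 ang 75.8
0.055 497 [ 0.597 -0.2    0.062] r 0.067 ang 254.9
0.055 466 [ 0.55  -0.117  0.06 ] r 0.067 ang 164.4
0.055 23 [ 0.5   -0.286  0.062] r 0.19 ang 232.5
0.055 71 [ 0.472 -0.099  0.064] r 0.147 ang 165.9
```

View pics/t4.png

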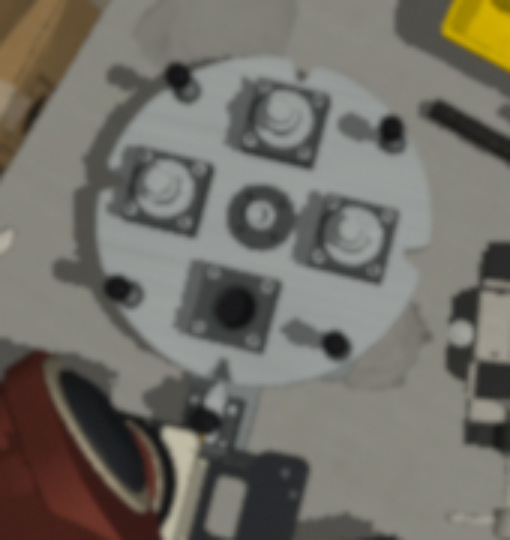

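The picture shows the empty bore at (235,308), with the notch at (222,368) facing the bolt and the knob at (205,415). Descending and starting the push.

Call:
arm_command:
  steps:
    - [0,[0,0,0.8],0]
    - [0,[0,0,1.6],0]
    - [0,[0,0,2.4],0]
    - [0,[0,0.05,2.5],0]
    - [0,[0,0.05,2.5],0]
    - [0,[-0.3,0.05,2.5],0]
    - [0,[-0.5,0.05,2.5],0]
    - [0,[-0.7,0.05,2.5],0]
    - [0,[-0.8,0.05,2.5],0]
    - [0,[-0.8,0.05,2.5],0]

```text
time: 10.7
tool_pos: [0.4583, -0.0953, 0.0547]
ee_rot: [0.125, 0.992, 0.0, 0.001]
contact_force: [0.0, 0.1, 0.4]
grip_width: 0.0005
grasp_force: 0.0
```

```bash
cat >> h.py <<'E'
def st():
    s=manip.observe();u=np.array([.969,-.247]);v=np.array([.247,.969]);D=s['tool_pos'][:2]-C
    print('t',round(s['time'],2),'along',round(D@u,4),'side',round(D@v,4),'z',round(s['tool_pos'][2],4),'F along',round(s['contact_force'][:2]@u,1),'F',np.round(s['contact_force'],1))
E
python3 -c "
from h import *
st()
i,P,s=scan();blobs(.055,.068,P,s)"
```

```text
t 10.7 along -0.1617 side 0.0001 z 0.0547 F along -0.0 F [0.  0.1 0.4]
0.055 480 [ 0.68  -0.152  0.062] r 0.067 ang 345.2
0.055 8 [ 0.705 -0.083  0.061] r 0.104 ang 30.2
0.055 480 [ 0.632 -0.07   0.062] r 0.067 ang 75.7
0.055 489 [ 0.598 -0.2    0.062] r 0.067 ang 255.0
0.055 467 [ 0.55  -0.117  0.06 ] r 0.067 ang 164.5
0.055 23 [ 0.5   -0.286  0.062] r 0.19 ang 232.5
```

Call:
arm_command:
  steps:
    - [0,[-0.07,0,0],0]
    - [0,[-0.13,0,0],0]
    - [0,[-0.2,0,0],0]
    - [0,[-0.25,0,0],0]
    - [0,[-0.25,0,0],0]

```text
time: 11.17
tool_pos: [0.4644, -0.0969, 0.054]
ee_rot: [0.124, 0.992, -0.0, -0.0]
contact_force: [-2.0, -0.1, 1.4]
grip_width: 0.0008
grasp_force: 0.5
```

```bash
python3 -c "
from h import *
st()"
```

```text
t 11.17 along -0.1554 side -0.0 z 0.054 F along -1.9 F [-2.  -0.1  1.4]
```

Call:
arm_command:
  steps:
    - [0,[-0.05,0,0],0]
    - [0,[-0.1,0,0],0]
    - [0,[-0.1,0,0],0]

```text
time: 11.42
tool_pos: [0.4658, -0.0973, 0.0539]
ee_rot: [0.124, 0.992, -0.0, -0.001]
contact_force: [-4.1, 0.8, 3.0]
grip_width: 0.0008
grasp_force: 2.2
```

```bash
python3 -c "
from h import *
st()"
```

```text
t 11.42 along -0.1539 side -0.0001 z 0.0539 F along -4.1 F [-4.1  0.8  3. ]
```

Call:
arm_command:
  steps:
    - [0,[-0.1,0,0],0]
    - [0,[-0.2,0,0],0]
    - [0,[-0.2,0,0],0]
    - [0,[-0.2,0,0],0]

```text
time: 11.75
tool_pos: [0.4661, -0.0975, 0.0535]
ee_rot: [0.124, 0.992, -0.001, -0.007]
contact_force: [-12.3, 3.4, 11.3]
grip_width: 0.0006
grasp_force: 7.2
```

```bash
python3 -c "
from h import *
st()
i,P,s=scan();blobs(.055,.095,P,s)"
```

```text
t 11.75 along -0.1536 side -0.0001 z 0.0535 F along -12.7 F [-12.3   3.4  11.3]
0.055 77 [ 0.707 -0.081  0.082] r 0.107 ang 30.5
0.055 605 [ 0.68  -0.152  0.066] r 0.067 ang 345.3
0.055 67 [ 0.669 -0.228  0.084] r 0.107 ang 300.2
0.055 618 [ 0.631 -0.07   0.066] r 0.067 ang 75.7
0.055 624 [ 0.597 -0.201  0.066] r 0.068 ang 254.9
0.055 462 [ 0.55  -0.117  0.06 ] r 0.067 ang 164.4
0.055 47 [ 0.563 -0.044  0.085] r 0.105 ang 119.9
0.055 61 [ 0.523 -0.189  0.086] r 0.107 ang 210.4
0.055 23 [ 0.5   -0.286  0.061] r 0.19 ang 232.5
```

Call:
arm_command:
  steps:
    - [0,[-0.15,0,-0.05],0]
    - [0,[-0.2,0,-0.05],0]
    - [0,[-0.2,0,-0.05],0]

```text
time: 12.05
tool_pos: [0.4663, -0.0976, 0.0537]
ee_rot: [0.123, 0.992, -0.001, -0.012]
contact_force: [-19.0, 6.4, 11.3]
grip_width: 0.0005
grasp_force: 10.8
```

```bash
python3 -c "
from h import *
st()"
```

```text
t 12.05 along -0.1534 side -0.0002 z 0.0537 F along -20.0 F [-19.    6.4  11.3]
```

It's a firm stop at 20 N. Backing off and lifting clear to check.

Call:
arm_command:
  steps:
    - [0,[0.3,0,0],0]
    - [0,[0.6,0,0],0]
    - [0,[1.0,0,0],0]
    - [0,[1.4,0,0],0]
    - [0,[1.4,0,-1.0],0]
    - [0,[1.4,0,-2.0],0]
    - [0,[1.4,0,-3.0],0]
    - [0,[1.4,0,-4.0],0]
    - [0,[1.4,3.0,-4.0],0]
    - [0,[1.4,3.0,-4.0],0]
    - [0,[1.4,3.0,-4.0],0]

```text
time: 12.97
tool_pos: [0.4642, 0.0043, 0.1784]
ee_rot: [0.121, 0.993, 0.004, 0.005]
contact_force: [0.7, -0.3, -0.6]
grip_width: 0.0005
grasp_force: 0.0
```

Run:
```python
from h import *
st()
i,P,s=scan();blobs(.075,.095,P,s);blobs(.055,.068,P,s)
cv2.imwrite('pics/t5.png',cv2.resize(i[140:320,190:360],None,fx=3,fy=3))
```

```text
t 12.97 along -0.1806 side 0.098 z 0.1784 F along 0.7 F [ 0.7 -0.3 -0.6]
0.075 65 [ 0.708 -0.081  0.085] r 0.107 ang 30.4
0.075 118 [ 0.68  -0.152  0.085] r 0.067 ang 345.3
0.075 62 [ 0.669 -0.228  0.086] r 0.107 ang 300.3
0.075 117 [ 0.632 -0.07   0.085] r 0.068 ang 75.5
0.075 114 [ 0.598 -0.201  0.085] r 0.068 ang 255.3
0.075 67 [ 0.561 -0.043  0.086] r 0.107 ang 120.3
0.075 61 [ 0.523 -0.189  0.086] r 0.107 ang 210.4
0.055 478 [ 0.68  -0.153  0.062] r 0.067 ang 345.0
0.055 7 [ 0.705 -0.082  0.06 ] r 0.104 ang 30.4
0.055 482 [ 0.632 -0.07   0.062] r 0.067 ang 75.7
0.055 494 [ 0.597 -0.2    0.062] r 0.067 ang 254.9
0.055 467 [ 0.55  -0.117  0.06 ] r 0.067 ang 164.5
0.055 22 [ 0.499 -0.286  0.062] r 0.19 ang 232.5
0.055 75 [ 0.484 -0.102  0.064] r 0.135 ang 165.7
```

View pics/t5.png

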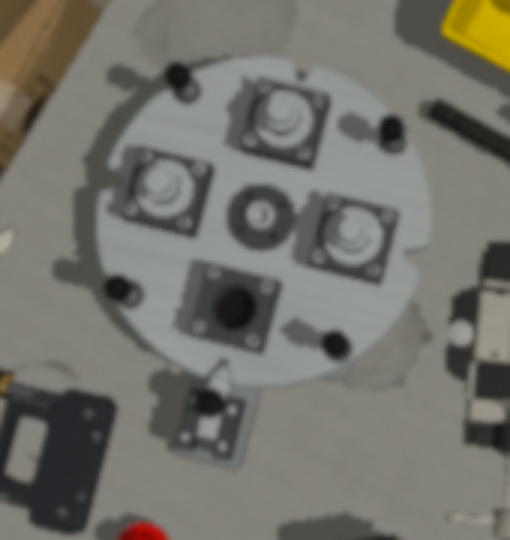

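The knob at (208,402) has moved in about 13 mm with the nose in the notch, and nothing else has shifted. I saw an upward force during the push, so I'll push once more slightly higher to rule out the fingertip having caught on something.

```bash
python3 -c "
from h import *
u=np.array([.969,-.247])
rel([[*(C-r*u),z,165.7] for r,z in((.187,.178),(.187,.06),(.156,.06),(.150,.06))])"
```

```text
t 13.02 pos [0.4633 0.0028 0.1776] yaw 166.2 F [ 0.8  1.2 -0.7] grip 0.0 q [ 0.62  0.54 -1.    1.98  0.58  0.92  0.66]
[0.22, -3.21, -0.01, 0.09]
[0.22, -3.21, 3.92, 0.09]
[-0.81, -3.22, 3.92, 0.09]
[-1.01, -3.22, 3.92, 0.09]
```

Call:
arm_command:
  steps:
    - [0,[0.2,-1.1,0],0]
    - [0,[0.2,-2.2,0],0]
    - [0,[0.2,-3.2,0],0]
    - [0,[0.2,-3.2,0],0]
    - [0,[0.2,-3.2,1.3],0]
    - [0,[0.2,-3.2,2.6],0]
    - [0,[0.2,-3.2,3.9],0]
    - [0,[0.2,-3.2,3.9],0]
    - [0,[-0.5,-3.2,3.9],0]
    - [0,[-0.8,-3.2,3.9],0]
    - [0,[-0.9,-3.2,3.9],0]
    - [0,[-0.9,-3.2,3.9],0]

```text
time: 14.02
tool_pos: [0.4639, -0.1026, 0.0597]
ee_rot: [0.125, 0.992, 0.0, 0.001]
contact_force: [-0.0, -0.3, -0.8]
grip_width: 0.0004
grasp_force: 0.0
```

```bash
python3 -c "
from h import *
st()"
```

```text
t 14.02 along -0.1545 side -0.0057 z 0.0597 F along 0.1 F [-0.  -0.3 -0.8]
```

Call:
arm_command:
  steps:
    - [0,[-0.2,0,0],0]
    - [0,[-0.4,0,0],0]
    - [0,[-0.5,0,0],0]
    - [0,[-0.5,0,0],0]
    - [0,[-0.5,0,0],0]

```text
time: 14.43
tool_pos: [0.4647, -0.1056, 0.0571]
ee_rot: [0.124, 0.992, -0.003, -0.012]
contact_force: [-16.1, 3.3, 6.9]
grip_width: 0.0001
grasp_force: 8.6
```

```bash
python3 -c "
from h import *
st()"
```

```text
t 14.43 along -0.153 side -0.0084 z 0.0571 F along -16.4 F [-16.1   3.3   6.9]
```

The push stops at the same place, so the bolt is home. Retreating and handing in.

Call:
arm_command:
  steps:
    - [0,[0.4,0,0],0]
    - [0,[0.8,0,0],0]
    - [0,[1.3,0,0],0]
    - [0,[1.6,0,0],0]
    - [0,[1.6,0,-1.0],0]
    - [0,[1.6,0,-2.0],0]
    - [0,[1.6,0,-3.0],0]
    - [0,[1.6,0,-4.0],0]
    - [0,[1.6,3.0,-4.0],0]
    - [0,[1.6,3.0,-4.0],0]
    - [0,[1.6,3.0,-4.0],0]

```text
time: 15.35
tool_pos: [0.4553, -0.0002, 0.1814]
ee_rot: [0.121, 0.993, 0.003, 0.004]
contact_force: [-0.4, 1.3, -1.1]
grip_width: 0.0007
grasp_force: 0.0
```

```bash
python3 -c "
from h import *
st()
i,P,s=scan();blobs(.055,.068,P,s);blobs(.075,.095,P,s)
print(manip.hand_in())"
```

```text
t 15.35 along -0.1881 side 0.0915 z 0.1814 F along -0.7 F [-0.4  1.3 -1.1]
0.055 482 [ 0.68  -0.152  0.062] r 0.067 ang 345.2
0.055 7 [ 0.706 -0.083  0.06 ] r 0.105 ang 30.0
0.055 480 [ 0.632 -0.07   0.062] r 0.067 ang 75.6
0.055 491 [ 0.597 -0.201  0.062] r 0.068 ang 255.0
0.055 470 [ 0.55  -0.117  0.06 ] r 0.067 ang 164.6
0.055 23 [ 0.5   -0.286  0.062] r 0.19 ang 232.5
0.055 74 [ 0.484 -0.102  0.064] r 0.135 ang 165.7
0.075 66 [ 0.708 -0.081  0.085] r 0.108 ang 30.5
0.075 116 [ 0.68  -0.152  0.085] r 0.067 ang 345.3
0.075 61 [ 0.669 -0.228  0.086] r 0.107 ang 300.3
0.075 120 [ 0.632 -0.07   0.085] r 0.067 ang 75.5
0.075 115 [ 0.598 -0.201  0.085] r 0.068 ang 255.0
0.075 65 [ 0.561 -0.043  0.086] r 0.107 ang 120.3
0.075 59 [ 0.523 -0.189  0.086] r 0.107 ang 210.4
the job is handed in; nothing more can be done
None
```

Handed in at about 15 s: the empty block is at the front, in line with the bolt to within about 1°; the knob was pushed to a firm stop (about 13–14 mm, same place on a second push), and the three axles are still seated.

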